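# Clamp the valve plate until the clutch cap clicks

## Robot

A 7-joint arm with a two-finger parallel gripper is mounted at the origin on the work surface. World frame = base frame: x ahead of the robot, y to its left, z up, the work surface at z = 0. Lengths are in m, angles in degrees, forces in N, time in s.
With the tool pointing down it reaches from about 0.4 to 0.85 m from the base axis. Payload 4.5 kg.
Tool frame: the origin (TCP) lies at the very end of the fingers, on their centre line; the grasp point (between the pads) lies 19 mm behind it; z points along the fingers, y is the line along which they close (so a half turn about z gives the same grasp; the last joint's range is limited). The gripper opens to 85 mm and grips with 20 to 120 N. Pads are 22 mm wide; open, the fingers measure 114 mm over their backs; the gripper's body (76 mm by 85 mm) begins 54 mm behind the grasp point. The pads swing forward as they close: fully open they stand 13 mm farther back than shut.
Start: joints at [76.536, 39.483, -11.15, 89.685, 9.013, 51.709, -12.324], TCP at [0.166, -0.603, 0.231] pointing down, gripper open.
Joint ranges: [-172.22, 172.22], [-26.19, 119.32], [-84.43, 86.54], [7.71, 146.69], [-57.33, 237.33], [2.42, 119.75], [-152.13, 152.13]. Speed limits (degrees/s): [147.25, 147.25, 180, 180, 180, 180, 180].

## Interface

Orientations are given as [roll, pitch, yaw] about the fixed x, y, z axes, in that order (R = Rz(yaw) Ry(pitch) Rx(roll)).
In Python, from cell import * gives the robot as it stands.
- The arm moves only by the tool apply_moves, never from a script. Its argument "increments" is one flat list of numbers, 6 for each row, row after row: the shift along the world's x, y, z in cm, then the turn, a rotation vector about the world's x, y, z in degrees. A call has 1 to 12 rows; each row shifts and turns the commanded pose from where the row before left it; what a row does not reach is not made up. A row lasts 1/10 s, in which the tool goes at most 50 mm and 8.59 degrees, less where a joint would pass 70% of its speed; a pose out of reach is approached as far as the arm can. A call with a gripper value outside its range is refused whole. "jaw" is the closure, from 0 (fully open) to 1 (shut), set as the call begins (left out, the last holds). The fingers move at their own pace and stop on an object; the grip force is fixed at half the most. Time passes only in rows, so rows that do not move let the fingers close. It gives the time, the measured TCP pose, the force, the opening and the grip force at its end, in the units of the state.
- get_state(): the state, without advancing time (a new reading comes with each control period).
- read_camera(name): name is "scene" or "side" or "wrist"; returns a dict with "frame" (400x640x3 uint8, red, green, blue), "vfov" (degrees; the focal length in pixels is half the picture's height over the tangent of half this angle, whatever the lens; pixels are square), "cx", "cy" (the principal point, pixels), "cam_to_world" (4x4, takes a point from camera to world coordinates). Camera axes: x right, y down, z forward; pixel columns grow to the right and rows downward; lengths in m; the calibration is good to about 2 mm. A picture is of the moment at which its call begins. There is no depth.
- job_done(): hands the job in; it is judged then, once.
The state is a dict: "t": time; "q": joint angles; "joint_velocities": joint speeds; "tau": joint torques, N m; "position": TCP position; "orientation": TCP orientation; "wrist_force": force on the tool from outside, world axes, zero at the start; "moment": the same for the moment, N m; "gripper_width": finger opening in m; "grasp_force": force on a finger pad.
Only numpy, scipy, OpenCV 4.12 (cv2) and the standard library are available. Lean on these libraries where they do the work, as an engineer would, in place of code of your own. Each camera call takes 0.05 s, during which the arm holds its last target. There are 200 camera calls.

## Task

Swing the arm that carries the dial indicator over the valve plate until it rests against its stop pin, then turn the clutch cap at its end clockwise until the clutch gives way with the hold-down foot pressing on the plate. Stop turning as soon as it gives, because a little further on the clutch locks solid and the foot would mark the lapped face, and let go with the foot left clamped. Keep the gripper off the dial and leave the other things on the bench where they are.

Things in the scene. Friction and masses are not known exactly. Their poses are not given: they have to be found in the camera images.
- fixture: Gauging fixture, fixed: grey slab 300 x 150 x 16 mm (x -75 to 225 mm) with a dark ring nest, 120 mm outside, top 23 mm above the bench, that holds the valve plate. Origin: nest centre, on the bench. Its x axis runs to the axis of the pivot post (40 mm across), 170 mm off. Stop pin 12 mm across, 92 mm high at x = 60, y = -20 mm.
- pivot (a point): Point on the pivot axis of the swing arm, at the arm's mid-height (77 mm above the bench). Fixed to the fixture and shares its axes.
- swing (a joint): Angle of the swing arm about the upright pivot: 0 against the stop pin, foot over the plate's centre, arm pointing along the fixture's -x; grows to 1.3 rad as the arm swings away to the fixture's +y side. Stays where left: friction 0.35 N m. Arm bar 28 mm wide; round head 44 mm across, 170 mm from the pivot, 66 to 90 mm above the bench.
- tab (a point): Middle of the finger tab at the arm's free end, 222 mm from the pivot and 77 mm above the bench: a plain aluminium bar 16 mm wide and 16 mm high that sticks out 43 mm beyond the round head. Its x axis points along the arm to the pivot. Push or pinch it to swing the arm.
- cap_grip (a point): Grip point on the clutch cap's axis, 127 mm above the bench, 170 mm from the pivot. Black flat-sided thumb grip 38 mm long (its own x axis), 12 mm thick (y); its top is 9 mm above this point, its round 35 mm flange 23 mm below. It turns about the upright axis without rising or sinking; clockwise from above lowers the foot 8 mm per rad, the other way lifts it.
- cap_top (a point): Top of the cap, on its axis. The grip is sprung: 3 N m per rad. Turning takes 0.20 N m, over 0.8 to 2.6 rad in all, until the foot meets the plate; then the torque climbs within 0.2 rad to 0.36 N m, where the clutch gives and the cap slips on at that torque, the lugged collar below standing still. Held still, a little less is felt. After 0.5 rad of slip it locks and the force shoots up.
- head: Round aluminium head at the arm's end, 44 mm across; origin: centre of its underside, on the cap's axis, 66 mm above the bench. It carries the cap and, below, the hold-down foot: a steel disc 26 mm across, 6 mm thick, on a 12 mm stem, that starts 6 to 21 mm above the plate. When the clutch gives the foot presses with 20 N and stays pressed when the cap is let go.
- valve_plate: Round steel valve plate, 96 mm across, 14 mm thick, loose in the nest with 2 mm of play, face ground and lapped. Origin: centre of its underside, 16 mm above the bench.
- dial: Round dial indicator lying face up on the arm between pivot and head, 56 mm across; origin: centre of its underside, 65 mm from the pivot, 85 mm above the bench; its top is 104 mm above the bench. Delicate: do not touch.
- arbor: Blue anodised stepped arbor standing upright, 36 mm across the foot, 85 mm high; origin at the centre of the underside. Bystander.
- washer_a: Grey fibre washer, 36 mm across, 5 mm thick, lying on the fixture's slab. Bystander.
- washer_b: Grey fibre washer, 36 mm across, 5 mm thick, lying on the bench. Bystander.
- weight: Squat iron conditioning weight, 74 mm across, 52 mm high with its knob. Bystander.
- spare_plate: Spare steel plate lying on the bench, 80 mm across, 12 mm thick. Bystander.
- compound_jar: Jar with a black cap, 68 mm across, 75 mm high, well off to the side. Bystander.
- wrench: Steel wrench, 180 mm long, lying flat on the bench in front of the drawers. Bystander.
There are look-alikes about, which are no part of the job. What is shaped like the valve_plate but blue or green is not meant.

How it is judged (in metres and radians):
On the way, in this order (a step that is already met when the one before it is completed fails the run):
1. the arm rests against its stop with the foot still clear of the plate (value of joint swing below 0.03 rad and contact force between head and valve_plate below 0.5 N), for 0.2 s.
2. the cap is turned until the clutch gives: the foot presses on the plate with the set force (contact force between head and valve_plate above 14 N and value of joint swing below 0.04 rad), for 0.2 s.
At the end, for the whole second after the job is handed in: The arm rests within 0.04 rad of its stop, the foot within 9 mm of the plate's centre and pressing on it with 10 to 30 N, and the gripper has let go (value of joint swing below 0.04 rad and horizontal distance between head and valve_plate below 0.009 m and contact force between head and valve_plate between 10 and 30 N); the robot touches nothing.
It fails at once if the foot presses on the lapped face with more than 36 N (turned on after the clutch locked) (contact force between head and valve_plate above 36 N).
It fails at once if the robot touches the dial with more than 2 N (contact force between any of the fingers, the arm and dial above 2 N).
It fails at once if a bystander is moved more than 15 mm (distance of any of arbor, washer_a, washer_b, weight, spare_plate, compound_jar, wrench from where it was at the start of the episode above 0.015 m).
It also fails if it takes over 67 s, if anything falls off the work surface, if the arm or the gripper's body presses on something with over 40 N, if the wrist force passes 120 N, or if a joint passes its speed limit or range.

## Working session

There is one attempt and no reset: what is moved stays moved. The work goes in short steps, Python scripts to look and compute and a tool call to move; the robot and the scene stay as the last step left them, time stands still between calls to the robot, and variables do not carry over. Pictures are saved under pics/ and viewed, at most 10 in all, crops included, and the job is handed in when it is done.

Besides the shell and the picture viewer there is one more tool, called after "Emit:" as name(argument=value, ...) on one line, values as JSON. apply_moves: Moves the arm, as the interface text tells. Its arguments: {"type":"object","properties":{"increments":{"type":"array","items":{"type":"number"}},"jaw":{"type":"number"}},"required":["increments"]}

```bash
ls; mkdir -p pics; cat > h.py <<'E'
from cell import *
import numpy as np, cv2
def snap(n,f):
    c=read_camera(n); cv2.imwrite(f'pics/{f}.png',c['frame'][:,:,::-1]); np.savez(f'pics/{f}.npz',**c); return c
def load(f): return np.load(f'pics/{f}.npz')
def ray(c,u,v,z):
    f=200/np.tan(np.radians(float(c['vfov']))/2); T=c['cam_to_world']
    d=T[:3,:3]@np.array([(u-c['cx'])/f,(v-c['cy'])/f,1]); o=T[:3,3]
    return o+d*(z-o[2])/d[2]
def proj(c,p):
    f=200/np.tan(np.radians(float(c['vfov']))/2); T=c['cam_to_world']
    q=T[:3,:3].T@(np.array(p)-T[:3,3]); return q[:2]/q[2]*f+[c['cx'],c['cy']]
E
python3 - <<'E'
from h import *
s=get_state(); print(s['t'],s['position'],s['orientation'])
a=[snap(n,n+'1') for n in('scene','side','wrist')]
for c in a: print(c['frame'].shape,c['vfov'],c['cx'],c['cy'],c['cam_to_world'][:3].round(3).tolist())
E
```

```text
pics
0.0 [ 0.16575851 -0.60192888  0.23048072] [-1.79893026e+02  7.66299945e-03  1.54073677e+01]
(400, 640, 3) 52.85814561320307 319.097472234762 194.83575579080608 [[0.402, 0.753, -0.521, 1.16], [0.916, -0.337, 0.219, -0.32], [-0.011, -0.565, -0.825, 1.093]]
(400, 640, 3) 57.07037588165027 319.66491346666464 202.03024506287787 [[0.98, -0.12, 0.161, 0.38], [-0.2, -0.66, 0.724, -0.742], [0.02, -0.741, -0.671, 0.764]]
(400, 640, 3) 58.476103110220315 322.2045556316297 203.20813648936007 [[0.266, -0.927, -0.263, 0.232], [-0.964, -0.257, -0.071, -0.584], [-0.002, 0.273, -0.962, 0.374]]
```

View pics/scene1.png

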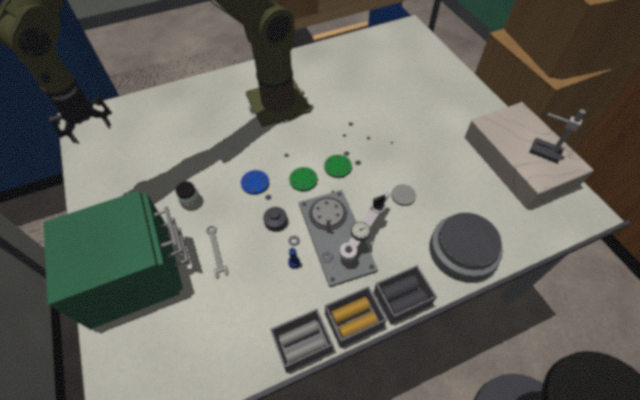

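View pics/side1.png

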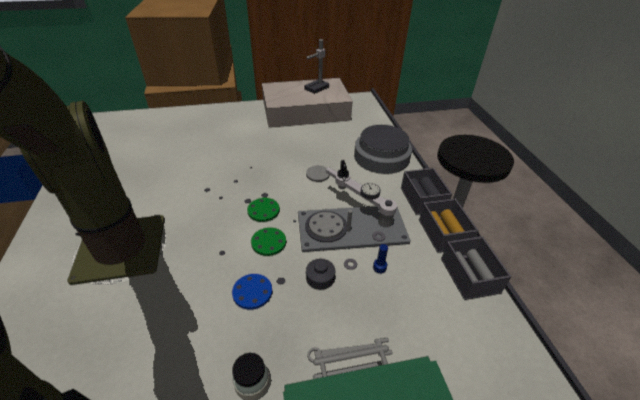

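The scene view shows the nest at about (328,211), the pivot post at (348,250), the dial at (360,231) and the cap at (379,201). The side view shows the nest at (325,226), the post at (387,207) and the cap at (343,167). I'll zoom in on both.

```bash
python3 - <<'E'
import cv2,numpy as np
a=cv2.imread('pics/scene1.png')[165:295,290:420];b=cv2.imread('pics/side1.png')[145:275,290:420]
z=[cv2.resize(cv2.convertScaleAbs(i,alpha=1.4),None,fx=3.07,fy=3.07,interpolation=cv2.INTER_CUBIC) for i in(a,b)]
cv2.imwrite('pics/z1.png',np.hstack(z)); print(z[0].shape)
E
```

```text
(399, 399, 3)
```

View pics/z1.png

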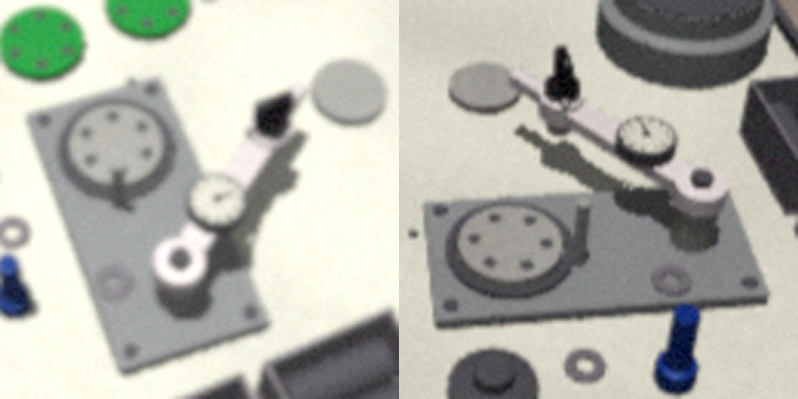

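The zoom shows the fixture slab's corners, the plate centre at scene zoom (115,145), the boss hole at (180,260), and the cap top at side zoom (563,50). I'll fit the fixture pose from these.

```bash
cat > fit.py <<'E'
from h import *
from scipy.optimize import least_squares
S=load('scene1');D=load('side1')
k=lambda x,y,o:(np.array([x,y])+.5)/3.07-.5+o
s=lambda x,y:(S,k(x,y,[290,165]));d=lambda x,y:(D,k(x-399,y,[290,145]))
obs=[s(30,118),s(155,82),s(268,325),s(122,372),d(427,205),d(437,325),d(766,298),d(735,195),s(115,145),d(512,243),s(180,260),d(703,178)]
E
python3 - <<'E'
from fit import *
for c,p in obs[:8]: print('corner',ray(c,*p,.016).round(4))
for c,p in obs[8:10]: print('plate',ray(c,*p,.03).round(4))
for c,p in obs[10:]: print('pivot',ray(c,*p,.091).round(4))
print('cap',ray(*[s(280,97)][0][:1],*s(280,97)[1],.136).round(4),ray(D,*d(563,48)[1],.136).round(4))
print('tab end',ray(S,*s(308,88)[1],.085).round(4),ray(D,*d(515,74)[1],.085).round(4))
print('dial',ray(S,*s(217,200)[1],.104).round(4),ray(D,*d(647,136)[1],.104).round(4))
E
```

```text
corner [ 0.4825 -0.1045  0.016 ]
corner [0.4943 0.0341 0.016 ]
corner [0.7879 0.0118 0.016 ]
corner [ 0.7745 -0.1321  0.016 ]
corner [0.4909 0.0352 0.016 ]
corner [ 0.4756 -0.1141  0.016 ]
corner [ 0.7675 -0.1369  0.016 ]
corner [ 0.7882 -0.0047  0.016 ]
plate [ 0.5568 -0.0409  0.03  ]
plate [ 0.5568 -0.0427  0.03  ]
pivot [ 0.7263 -0.0537  0.091 ]
pivot [ 0.727  -0.0525  0.091 ]
cap [0.6316 0.094  0.136 ] [0.6342 0.1005 0.136 ]
tab end [0.6053 0.1465 0.085 ] [0.5967 0.1344 0.085 ]
dial [6.909e-01 5.000e-04 1.040e-01] [ 0.689  -0.0024  0.104 ]
```

Nest centre is about (0.557, -0.042) and pivot about (0.7265, -0.053). They are 170 mm apart, as they should be. The arm points at about 122°, so swing is about 0.94 rad. Next I move to hover beside the tab.

Emit:
apply_moves(increments=[2.4, 3.8, 0.1, 0, 0, -3.65, 2.4, 3.8, 0.1, 0, 0, -3.65, 2.4, 3.8, 0.1, 0, 0, -3.65, 2.4, 3.8, 0.1, 0, 0, -3.65, 2.4, 3.8, 0.1, 0, 0, -3.65, 2.4, 3.8, 0.1, 0, 0, -3.65, 2.4, 3.8, 0.1, 0, 0, -3.65, 2.4, 3.8, 0.1, 0, 0, -3.65, 2.4, 3.8, 0.1, 0, 0, -3.65, 2.4, 3.8, 0.1, 0, 0, -3.65], jaw=1)

```text
t: 1.15
position: [0.4067, -0.2209, 0.2413]
orientation: [180.0, 0.0, -21.2]
wrist_force: [1.5, -1.0, -0.1]
gripper_width: -0.0001
grasp_force: 0.0
```

Emit:
apply_moves(increments=[2.4, 3.8, 0, 0, 0, -3.65, 2.4, 3.8, 0, 0, 0, -3.65, 2.4, 3.8, 0, 0, 0, -3.65, 2.4, 3.8, 0, 0, 0, -3.65, 2.4, 3.8, 0, 0, 0, -3.65, 2.4, 3.8, 0, 0, 0, -3.65, 2.4, 3.8, 0, 0, 0, -3.65, 2.4, 3.8, 0, 0, 0, -3.65, 2.4, 3.8, 0, 0, 0, -3.65, 2.4, 3.8, 0, 0, 0, -3.65, 0, 0, 0, 0, 0, 0, 0, 0, 0, 0, 0, 0])

```text
t: 2.35
position: [0.6456, 0.1591, 0.2402]
orientation: [179.9, 0.0, -57.4]
wrist_force: [0.2, -1.6, 0.0]
gripper_width: 0.0002
grasp_force: 0.0
```

```bash
python3 - <<'E'
from h import *
s=get_state(); print(s['t'],s['q'],s['position'],s['orientation'],s['wrist_force'])
c=snap('wrist','w2')
for n,p in dict(tab=[.7265-.119,-.053+.187,.085],cap=[.635,.090,.136],tcp=s['position']).items(): print(n,proj(c,p).round())
E
```

```text
2.35 [ -27.89262125   43.53804831   20.02346643   82.37309597  -16.29638481
   57.04372105 -151.43329208] [0.64559234 0.15908992 0.2401738 ] [ 1.79906124e+02  7.74192704e-03 -5.73979115e+01] [ 0.19322667 -1.55152507  0.0455149 ]
tab [375. 185.]
cap [389. 127.]
tcp [321. 266.]
```

View pics/w2.png

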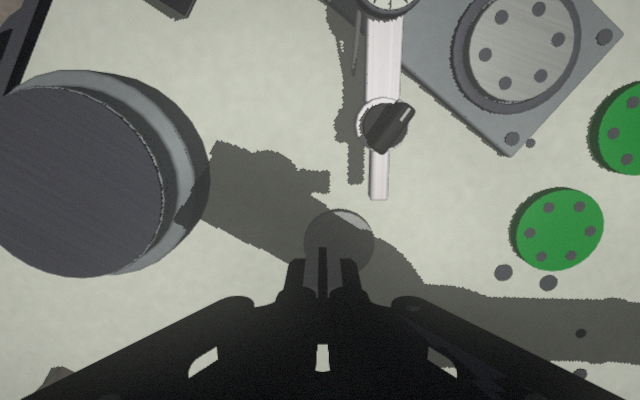

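The tab end is at (379,198), the arm runs straight up the image at u≈380, and the cap grip runs diagonally from about (372,140) to (410,108). Now I measure.

```bash
python3 - <<'E'
from h import *
c=load('w2'); P=np.array([.7265,-.053,0])
for n,u,v,z in [('tabendtop',379,195,.085),('tabmid',380,172,.085),('armtop',386,50,.085),('cap',388,126,.136),('plate',522,48,.03),('g1',378,150,.136),('g2',408,105,.136)]:
    p=ray(c,u,v,z); d=p-P; print(n,p.round(4),np.hypot(*d[:2]).round(4),np.degrees(np.arctan2(d[1],d[0])).round(1))
E
python3 - <<'E'
import cv2
a=cv2.imread('pics/w2.png')[80:210,320:450]
cv2.imwrite('pics/z2.png',cv2.resize(cv2.convertScaleAbs(a,alpha=1.8,beta=20),None,fx=4,fy=4,interpolation=cv2.INTER_CUBIC))
E
```

```text
tabendtop [0.5993 0.1391 0.085 ] 0.2304 123.5
tabmid [0.6102 0.1222 0.085 ] 0.2103 123.6
armtop [0.6615 0.0413 0.085 ] 0.1146 124.6
cap [0.6362 0.0897 0.136 ] 0.1689 122.3
plate [ 0.5537 -0.0382  0.03  ] 0.1735 175.1
g1 [0.6326 0.1067 0.136 ] 0.1852 120.5
g2 [0.6329 0.0713 0.136 ] 0.1556 127.0
```

View pics/z2.png

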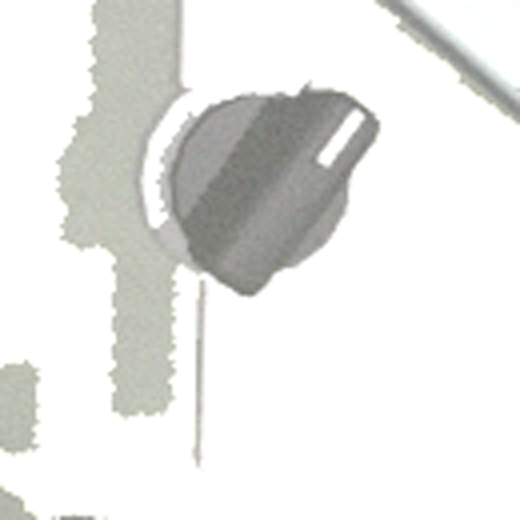

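Cap is at about (0.636, 0.090), 169 mm from the pivot (170 given). The grip is turned about 36° clockwise from the arm direction. Now I lower beside the tab and work out the push arc.

Emit:
apply_moves(increments=[0, 0, -3, 0, 0, 0, 0, 0, -3, 0, 0, 0, 0, 0, -3, 0, 0, 0, 0, 0, -3, 0, 0, 0, 0, 0, -2, 0, 0, 0, 0, 0, -1.6, 0, 0, 0, 0, 0, -1, 0, 0, 0, 0, 0, 0, 0, 0, 0])

```text
t: 3.2
position: [0.6452, 0.1566, 0.0744]
orientation: [179.9, 0.0, -57.7]
wrist_force: [0.8, -0.1, 0.6]
gripper_width: 0.0002
grasp_force: 0.0
```

```bash
python3 - <<'E'
from h import *
s=get_state(); print(s['t'],s['position'],s['wrist_force'])
P=np.array([.7265,-.053]);d=s['position'][:2]-P;R=np.hypot(*d);a=np.degrees(np.arctan2(d[1],d[0]));print(R,a)
th=np.radians(np.linspace(a,163,19)); X=np.c_[np.cos(th),np.sin(th)]*R*100
print((163-a)/18); print(np.diff(X,axis=0).round(2).tolist())
c=load('w2')
q=lambda x,y:ray(c,320+x/4,80+y/4,.136)[:2]
for A,B in [((325,160),(358,115)),((265,290),(378,125)),((190,225),(270,95))]: v=q(*B)-q(*A); print(np.degrees(np.arctan2(v[1],v[0])))
E
```

```text
3.2 [0.64524806 0.15655919 0.07444799] [ 0.7656019  -0.08108709  0.5822956 ]
0.22475972415904025 111.19269985102963
2.878183341609465
[[-1.04, -0.43], [-1.02, -0.49], [-0.99, -0.54], [-0.96, -0.59], [-0.93, -0.63], [-0.9, -0.68], [-0.87, -0.72], [-0.83, -0.77], [-0.79, -0.81], [-0.75, -0.85], [-0.7, -0.88], [-0.66, -0.92], [-0.61, -0.95], [-0.56, -0.98], [-0.51, -1.01], [-0.46, -1.03], [-0.41, -1.05], [-0.36, -1.07]]
-92.04893092267255
-89.85208788314502
-87.86603480648002
```

Emit:
apply_moves(increments=[-1.04, -0.43, 0, 0, 0, 2.9, -1.02, -0.49, 0, 0, 0, 2.9, -0.99, -0.54, 0, 0, 0, 2.9, -0.96, -0.59, 0, 0, 0, 2.9, -0.93, -0.63, 0, 0, 0, 2.9, -0.9, -0.68, 0, 0, 0, 2.9, -0.87, -0.72, 0, 0, 0, 2.9, -0.83, -0.77, 0, 0, 0, 2.9, -0.79, -0.81, 0, 0, 0, 2.9])

```text
t: 4.1
position: [0.5639, 0.1018, 0.0769]
orientation: [-179.8, -0.1, -31.3]
wrist_force: [-0.3, 2.6, -0.1]
gripper_width: 0.0004
grasp_force: 0.9
```

Emit:
apply_moves(increments=[-0.75, -0.85, 0, 0, 0, 2.9, -0.7, -0.88, 0, 0, 0, 2.9, -0.66, -0.92, 0, 0, 0, 2.9, -0.61, -0.95, 0, 0, 0, 2.9, -0.56, -0.98, 0, 0, 0, 2.9, -0.51, -1.01, 0, 0, 0, 2.9, -0.46, -1.03, 0, 0, 0, 2.9, -0.41, -1.05, 0, 0, 0, 2.9, -0.36, -1.07, 0, 0, 0, 2.9])

```text
t: 5.0
position: [0.5129, 0.0137, 0.0766]
orientation: [-180.0, -0.1, -5.2]
wrist_force: [-1.1, 2.1, -0.2]
gripper_width: -0.0004
grasp_force: 1.1
```

Emit:
apply_moves(increments=[-0.06, -0.3, 0, 0, 0, 0, -0.06, -0.3, 0, 0, 0, 0, -0.05, -0.3, 0, 0, 0, 0])

```text
t: 5.3
position: [0.5117, 0.005, 0.0759]
orientation: [-180.0, -0.1, -5.4]
wrist_force: [-0.5, 1.7, 3.7]
gripper_width: 0.0001
grasp_force: 1.3
```

Contact is holding at about 2 N, the friction level. I keep pushing gently until the force rises at the stop.

Emit:
apply_moves(increments=[-0.05, -0.3, 0, 0, 0, 0, -0.05, -0.3, 0, 0, 0, 0, -0.03, -0.3, 0, 0, 0, 0, -0.03, -0.3, 0, 0, 0, 0])

```text
t: 5.7
position: [0.5096, -0.0078, 0.0754]
orientation: [180.0, -0.0, -5.4]
wrist_force: [-0.6, 1.8, 3.0]
gripper_width: 0.0003
grasp_force: 1.4
```

Emit:
apply_moves(increments=[-0.03, -0.2, 0, 0, 0, 0, -0.02, -0.2, 0, 0, 0, 0])

```text
t: 5.9
position: [0.509, -0.0118, 0.0753]
orientation: [-180.0, -0.0, -5.4]
wrist_force: [0.7, 1.5, 2.3]
gripper_width: -0.0004
grasp_force: 1.3
```

Emit:
apply_moves(increments=[-0.02, -0.2, 0, 0, 0, 0, -0.02, -0.2, 0, 0, 0, 0])

```text
t: 6.1
position: [0.5087, -0.0135, 0.0754]
orientation: [-179.8, -0.0, -5.3]
wrist_force: [0.6, 8.7, 3.5]
gripper_width: -0.0001
grasp_force: 4.9
```

The force rises at the expected place, so the arm is at the stop. I hold there, then back off, rise and turn above the cap.

Emit:
apply_moves(increments=[0, -0.1, 0, 0, 0, 0, 0, 0, 0, 0, 0, 0, 0, 0, 0, 0, 0, 0, 0, 0, 0, 0, 0, 0, 0, 1, 0, 0, 0, 0, 0, 1.5, 1, 0, 0, 0, 0, 0, 4, 0, 0, 0, 0, 0, 4, 0, 0, 0, 0, 0, 3, 0, 0, 0, 0, 0, 2.5, 0, 0, 0])

```text
t: 7.1
position: [0.508, 0.0078, 0.2218]
orientation: [179.9, -0.0, -5.5]
wrist_force: [0.2, 0.7, -0.7]
gripper_width: -0.0
grasp_force: 0.0
```

Emit:
apply_moves(increments=[0.3, -0.3, 0, 0, 0, 8.2, 0.3, -0.3, 0, 0, 0, 8.2, 0.3, -0.3, 0, 0, 0, 8.2, 0.3, -0.3, 0, 0, 0, 8.2, 0.3, -0.3, 0, 0, 0, 8.2, 0.3, -0.3, 0, 0, 0, 8.2, 0.3, -0.3, 0, 0, 0, 8.2, 0.3, -0.3, 0, 0, 0, 8.2, 0.3, -0.3, 0, 0, 0, 8.2], jaw=0.4)

```text
t: 8.0
position: [0.5346, -0.0195, 0.2196]
orientation: [-179.9, 0.1, 68.7]
wrist_force: [-0.2, -0.4, -0.0]
gripper_width: 0.0509
grasp_force: 0.0
```

Emit:
apply_moves(increments=[0.3, -0.3, 0, 0, 0, 8.2, 0.3, -0.3, 0, 0, 0, 8.2, 0.3, -0.3, 0, 0, 0, 8.2, 0.3, -0.3, 0, 0, 0, 8.2, 0.3, -0.3, 0, 0, 0, 8.2, 0.3, -0.3, 0, 0, 0, 8.2, 0.3, -0.3, 0, 0, 0, 8.2, 0, 0, 0, 0, 0, 8.2, 0, 0, 0, 0, 0, 8.2, 0, 0, 0, 0, 0, 0])

```text
t: 9.0
position: [0.5555, -0.0404, 0.2193]
orientation: [-179.9, -0.1, 142.2]
wrist_force: [-0.2, 0.1, 0.1]
gripper_width: 0.0511
grasp_force: 0.0
```

```bash
python3 - <<'E'
from h import *
s=get_state(); print(s['t'],s['q'],s['position'],s['orientation'],s['gripper_width'])
c=snap('wrist','w3');snap('scene','s3');print(proj(c,[.557,-.0415,.136]))
E
```

```text
9.0 [ 25.44721995  41.00098581 -45.33863409 101.25731345  35.59967888
  53.28453752  17.00895762] [ 0.55548435 -0.04044281  0.21931217] [-1.79894578e+02 -9.01798454e-02  1.42174106e+02] 0.051053170403098216
[323.20743707 213.60861454]
```

View pics/w3.png

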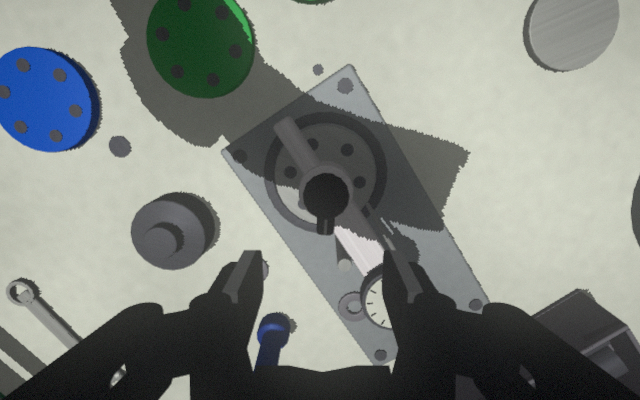

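```bash
python3 - <<'E'
import cv2
a=cv2.imread('pics/w3.png')[150:260,260:390]
cv2.imwrite('pics/z3.png',cv2.resize(cv2.convertScaleAbs(a,alpha=3,beta=10),None,fx=5,fy=5,interpolation=cv2.INTER_CUBIC))
E
```

```text
(no output)
```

View pics/z3.png

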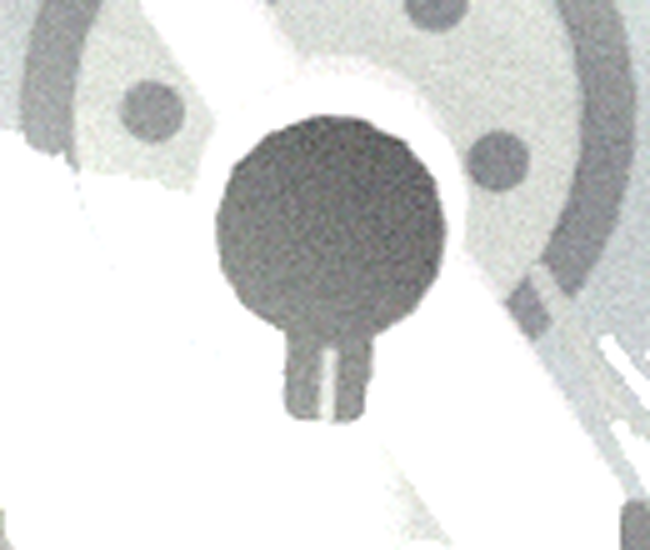

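The grip stands nearly upright in the picture: its end is at (325.4,234), the marker runs from (326.2,220) to (325.4,234), and the flange centre is at (326,195).

```bash
python3 - <<'E'
from h import *
c=load('w3'); s=get_state()
f=ray(c,326,195,.104); e=ray(c,325.4,234,.136); m=ray(c,326.2,220,.136)
for n,a in(('flange',f),('end',e),('m',m)): print(n,a.round(4),np.hypot(*(a[:2]-[.7265,-.053])))
for a,b in((e,f),(e,m)): d=a[:2]-b[:2]; print(np.hypot(*d),np.degrees(np.arctan2(d[1],d[0])))
E
```

```text
flange [ 0.5547 -0.0371  0.104 ] 0.17251942711599472
end [ 0.5693 -0.0492  0.136 ] 0.157241401294388
m [ 0.5618 -0.0427  0.136 ] 0.16506847033203792
0.018950177332508315 -39.66807926964966
0.009962031615693773 -40.72544700655858
```

Emit:
apply_moves(increments=[0, 0, -3, 0, 0, -2, 0, 0, -3, 0, 0, 0, 0, 0, -2, 0, 0, 0, 0, 0, -1.5, 0, 0, 0, 0, 0, -1, 0, 0, 0, 0, 0, -0.5, 0, 0, 0, 0, 0, 0, 0, 0, 0, 0, 0, 0, 0, 0, 0])

```text
t: 9.9
position: [0.5569, -0.0394, 0.111]
orientation: [179.9, 0.1, 140.2]
wrist_force: [0.0, 0.4, 0.5]
gripper_width: 0.0516
grasp_force: 0.0
```

Emit:
apply_moves(increments=[0, 0, 0, 0, 0, 0, 0, 0, 0, 0, 0, 0, 0, 0, 0, 0, 0, 0, 0, 0, 0, 0, 0, 0, 0, 0, 0, 0, 0, 0, 0, 0, 0, 0, 0, 0, 0, 0, 0, 0, 0, 0, 0, 0, 0, 0, 0, 0], jaw=1)

```text
t: 10.7
position: [0.5571, -0.039, 0.1109]
orientation: [179.9, 0.0, 140.2]
wrist_force: [0.2, 0.9, 6.0]
gripper_width: 0.011
grasp_force: 60.1
```

```bash
python3 - <<'E'
from h import *
s=get_state(); print(s['t'],s['q'],s['position'],s['orientation'],s['gripper_width'],s['grasp_force'],s['wrist_force'],s['moment'])
E
```

```text
10.7 [ 20.93293075  48.80730533 -37.73284636 106.469531    44.91166733
  40.65874133   7.09806975] [ 0.55706528 -0.03902978  0.11091882] [1.79902076e+02 4.93785693e-02 1.40214308e+02] 0.01100554018863617 60.06626844406128 [0.20715521 0.90282983 5.9923581 ] [ 0.28252223 -0.1055541  -0.10243259]
```

Gripped: 11 mm opening at 60 N, with low side load. I turn clockwise in steps and watch the moment.

Emit:
apply_moves(increments=[0, -0.1, 0, 0, 0, -4, 0, 0, 0, 0, 0, -4, 0, 0, 0, 0, 0, -4, 0, 0, 0, 0, 0, -4, 0, 0, 0, 0, 0, -4, 0, 0, 0, 0, 0, -4, 0, 0, 0, 0, 0, -4, 0, 0, 0, 0, 0, -4, 0, 0, 0, 0, 0, -4])

```text
t: 11.6
position: [0.5563, -0.0394, 0.1109]
orientation: [180.0, -0.1, 104.1]
wrist_force: [-1.3, 2.0, 6.7]
gripper_width: 0.0107
grasp_force: 60.4
```

```bash
cat > m.py <<'E'
from h import *
s=get_state(); print(round(s['t'],2),'q7',s['q'][6].round(1),'q',s['q'].round(0),s['position'].round(4),'yaw',s['orientation'][2].round(1),'w',s['gripper_width'].round(4),'F',s['wrist_force'].round(1),'M',s['moment'].round(3))
E
python3 m.py
```

```text
Traceback (most recent call last):
  File "m.py", line 2, in <module>
    s=get_state(); print(round(s['t'],2),'q7',s['q'][6].round(1),'q',s['q'].round(0),s['position'].round(4),'yaw',s['orientation'][2].round(1),'w',s['gripper_width'].round(4),'F',s['wrist_force'].round(1),'M',s['moment'].round(3))
                                                                                                                                                   ^^^^^^^^^^^^^^^^^^^^^^^^
AttributeError: 'float' object has no attribute 'round'
```

```bash
sed -i "s/s\['gripper_width'\].round(4)/round(s['gripper_width'],4)/" m.py; python3 m.py;python3 m.py
```

```text
11.6 q7 -20.9 q [ 16.  47. -28. 107.  36.  36. -21.] [ 0.5563 -0.0394  0.1109] yaw 104.1 w 0.0107 F [-1.3  2.   6.7] M [0.493 0.315 0.223]
11.6 q7 -20.9 q [ 16.  47. -28. 107.  36.  36. -21.] [ 0.5563 -0.0394  0.1109] yaw 104.1 w 0.0107 F [-1.3  2.   6.7] M [0.493 0.315 0.223]
```

Emit:
apply_moves(increments=[0, 0, 0, 0, 0, -4, 0, 0, 0, 0, 0, -4, 0, 0, 0, 0, 0, -4])

```text
t: 11.9
position: [0.556, -0.0395, 0.1108]
orientation: [-180.0, -0.0, 92.1]
wrist_force: [-0.5, 2.1, 7.5]
gripper_width: 0.0107
grasp_force: 60.4
```

```bash
python3 m.py
```

```text
11.9 q7 -29.8 q [ 14.  46. -25. 107.  33.  34. -30.] [ 0.556  -0.0395  0.1108] yaw 92.1 w 0.0107 F [-0.5  2.1  7.5] M [0.568 0.423 0.19 ]
```

Emit:
apply_moves(increments=[0, 0, 0, 0, 0, -4, 0, 0, 0, 0, 0, -4])

```text
t: 12.1
position: [0.5559, -0.0395, 0.1108]
orientation: [-180.0, -0.0, 84.1]
wrist_force: [-1.7, 3.4, 7.2]
gripper_width: 0.0111
grasp_force: 60.5
```

```bash
python3 m.py
```

```text
12.1 q7 -35.6 q [ 13.  46. -23. 107.  30.  33. -36.] [ 0.5559 -0.0395  0.1108] yaw 84.1 w 0.0111 F [-1.7  3.4  7.2] M [0.547 0.468 0.175]
```

Emit:
apply_moves(increments=[0, 0, 0, 0, 0, -4, 0, 0, 0, 0, 0, -4, 0, 0, 0, 0, 0, -4])

```text
t: 12.4
position: [0.5556, -0.0394, 0.1108]
orientation: [-179.9, -0.0, 72.1]
wrist_force: [-1.7, 3.0, 7.9]
gripper_width: 0.0108
grasp_force: 60.6
```

```bash
python3 m.py
```

```text
12.4 q7 -44.1 q [ 11.  45. -20. 107.  27.  32. -44.] [ 0.5556 -0.0394  0.1108] yaw 72.1 w 0.0108 F [-1.7  3.   7.9] M [0.635 0.568 0.172]
```

Emit:
apply_moves(increments=[0, 0, 0, 0, 0, -4, 0, 0, 0, 0, 0, -4])

```text
t: 12.6
position: [0.5554, -0.0393, 0.1108]
orientation: [-179.9, -0.0, 64.1]
wrist_force: [-3.0, 2.3, 8.2]
gripper_width: 0.0106
grasp_force: 60.6
```

```bash
python3 m.py
```

```text
12.6 q7 -49.6 q [ 10.  45. -18. 107.  24.  31. -50.] [ 0.5554 -0.0393  0.1108] yaw 64.1 w 0.0106 F [-3.   2.3  8.2] M [0.641 0.694 0.225]
```

Emit:
apply_moves(increments=[0, 0, 0, 0, 0, -4, 0, 0, 0, 0, 0, -4, 0, 0, 0, 0, 0, -4])

```text
t: 12.9
position: [0.5552, -0.0392, 0.1108]
orientation: [-179.9, 0.0, 52.2]
wrist_force: [-3.0, 3.5, 9.0]
gripper_width: 0.0113
grasp_force: 60.7
```

```bash
python3 m.py
```

```text
12.9 q7 -57.8 q [  8.  45. -14. 107.  20.  30. -58.] [ 0.5552 -0.0392  0.1108] yaw 52.2 w 0.0113 F [-3.   3.5  9. ] M [0.804 0.73  0.19 ]
```

Emit:
apply_moves(increments=[0, 0, 0, 0, 0, -4, 0, 0, 0, 0, 0, -4])

```text
t: 13.1
position: [0.5551, -0.039, 0.1108]
orientation: [-179.9, 0.0, 44.2]
wrist_force: [-2.2, 3.8, 9.1]
gripper_width: 0.0111
grasp_force: 60.7
```

```bash
python3 m.py
```

```text
13.1 q7 -63.1 q [  7.  45. -12. 107.  17.  30. -63.] [ 0.5551 -0.039   0.1108] yaw 44.2 w 0.0111 F [-2.2  3.8  9.1] M [0.853 0.738 0.184]
```

Emit:
apply_moves(increments=[0, 0, 0, 0, 0, -4, 0, 0, 0, 0, 0, -4, 0, 0, 0, 0, 0, -4])

```text
t: 13.4
position: [0.5549, -0.0388, 0.1108]
orientation: [-179.9, 0.1, 32.2]
wrist_force: [-2.8, 3.7, 9.6]
gripper_width: 0.0107
grasp_force: 60.7
```

```bash
python3 m.py
```

```text
13.4 q7 -71.0 q [  5.  45.  -9. 107.  13.  29. -71.] [ 0.5549 -0.0388  0.1108] yaw 32.2 w 0.0107 F [-2.8  3.7  9.6] M [0.971 0.803 0.255]
```

Emit:
apply_moves(increments=[0, 0, 0, 0, 0, -4, 0, 0, 0, 0, 0, -4])

```text
t: 13.6
position: [0.5549, -0.0386, 0.1108]
orientation: [-179.8, 0.1, 24.2]
wrist_force: [-3.1, 4.2, 11.3]
gripper_width: 0.0104
grasp_force: 60.8
```

```bash
python3 m.py
```

```text
13.6 q7 -76.2 q [  3.  44.  -7. 108.  10.  29. -76.] [ 0.5549 -0.0386  0.1108] yaw 24.2 w 0.0104 F [-3.1  4.2 11.3] M [1.004 0.793 0.162]
```

Emit:
apply_moves(increments=[0, 0, 0, 0, 0, -4, 0, 0, 0, 0, 0, -4, 0, 0, 0, 0, 0, -4])

```text
t: 13.9
position: [0.5548, -0.0383, 0.1108]
orientation: [-179.8, 0.1, 12.2]
wrist_force: [-3.3, 4.2, 8.6]
gripper_width: 0.0107
grasp_force: 60.8
```

```bash
python3 m.py
```

```text
13.9 q7 -84.0 q [  2.  44.  -4. 108.   6.  28. -84.] [ 0.5548 -0.0383  0.1108] yaw 12.2 w 0.0107 F [-3.3  4.2  8.6] M [1.101 0.809 0.239]
```

Emit:
apply_moves(increments=[0, 0, 0, 0, 0, -4, 0, 0, 0, 0, 0, -4])

```text
t: 14.1
position: [0.5548, -0.0381, 0.1109]
orientation: [-179.8, 0.2, 4.2]
wrist_force: [-3.3, 4.9, 12.2]
gripper_width: 0.0108
grasp_force: 61.1
```

```bash
python3 m.py
```

```text
14.1 q7 -89.0 q [  0.  44.  -2. 108.   3.  28. -89.] [ 0.5548 -0.0381  0.1109] yaw 4.2 w 0.0108 F [-3.3  4.9 12.2] M [1.167 0.867 0.376]
```

The moment has jumped to 0.376. I check that with a still row before going on.

Emit:
apply_moves(increments=[0, 0, 0, 0, 0, 0])

```text
t: 14.2
position: [0.5548, -0.0381, 0.1109]
orientation: [-179.9, 0.2, 4.3]
wrist_force: [-3.6, 4.1, 12.3]
gripper_width: 0.0108
grasp_force: 61.1
```

```bash
python3 m.py
```

```text
14.2 q7 -89.0 q [  0.  44.  -2. 108.   3.  28. -89.] [ 0.5548 -0.0381  0.1109] yaw 4.3 w 0.0108 F [-3.6  4.1 12.3] M [1.145 0.842 0.402]
```

Emit:
apply_moves(increments=[0, 0, 0, 0, 0, -2])

```text
t: 14.3
position: [0.5548, -0.0381, 0.111]
orientation: [-179.9, 0.2, 2.4]
wrist_force: [-3.8, 4.4, 11.8]
gripper_width: 0.0109
grasp_force: 61.0
```

```bash
python3 m.py
```

```text
14.3 q7 -90.2 q [  0.  44.  -1. 108.   2.  28. -90.] [ 0.5548 -0.0381  0.111 ] yaw 2.4 w 0.0109 F [-3.8  4.4 11.8] M [1.19  0.821 0.317]
```

Emit:
apply_moves(increments=[0, 0, 0, 0, 0, -2])

```text
t: 14.4
position: [0.5548, -0.0381, 0.111]
orientation: [-179.9, 0.2, 0.3]
wrist_force: [-4.0, 5.1, 12.0]
gripper_width: 0.0105
grasp_force: 61.0
```

```bash
python3 m.py
```

```text
14.4 q7 -91.5 q [ -0.  44.  -1. 108.   1.  28. -92.] [ 0.5548 -0.0381  0.111 ] yaw 0.3 w 0.0105 F [-4.   5.1 12. ] M [1.182 0.803 0.462]
```

Emit:
apply_moves(increments=[0, 0, 0, 0, 0, -2])

```text
t: 14.5
position: [0.5548, -0.038, 0.1109]
orientation: [-179.9, 0.2, -1.7]
wrist_force: [-4.2, 5.7, 11.7]
gripper_width: 0.0107
grasp_force: 61.0
```

```bash
python3 m.py
```

```text
14.5 q7 -92.8 q [ -0.  44.  -0. 108.   0.  28. -93.] [ 0.5548 -0.038   0.1109] yaw -1.7 w 0.0107 F [-4.2  5.7 11.7] M [1.204 0.845 0.406]
```

Emit:
apply_moves(increments=[0, 0, 0, 0, 0, -2])

```text
t: 14.6
position: [0.5548, -0.038, 0.1109]
orientation: [-179.9, 0.2, -3.7]
wrist_force: [-4.9, 5.3, 11.7]
gripper_width: 0.0112
grasp_force: 61.0
```

```bash
python3 m.py
```

```text
14.6 q7 -94.0 q [ -1.  44.   0. 108.  -0.  28. -94.] [ 0.5548 -0.038   0.1109] yaw -3.7 w 0.0112 F [-4.9  5.3 11.7] M [1.232 0.769 0.41 ]
```

Emit:
apply_moves(increments=[0, 0, 0, 0, 0, -2])

```text
t: 14.7
position: [0.5548, -0.0379, 0.1109]
orientation: [-179.9, 0.2, -5.7]
wrist_force: [-3.6, 4.8, 11.1]
gripper_width: 0.0107
grasp_force: 61.1
```

```bash
python3 m.py
```

```text
14.7 q7 -95.3 q [ -1.  44.   1. 108.  -1.  28. -95.] [ 0.5548 -0.0379  0.1109] yaw -5.7 w 0.0107 F [-3.6  4.8 11.1] M [1.23  0.812 0.393]
```

Emit:
apply_moves(increments=[0, 0, 0, 0, 0, 0])

```text
t: 14.8
position: [0.5548, -0.0379, 0.1109]
orientation: [-179.9, 0.2, -5.6]
wrist_force: [-2.6, 5.7, 12.0]
gripper_width: 0.0104
grasp_force: 61.1
```

```bash
python3 m.py
```

```text
14.8 q7 -95.3 q [ -1.  44.   1. 108.  -1.  28. -95.] [ 0.5548 -0.0379  0.1109] yaw -5.6 w 0.0104 F [-2.6  5.7 12. ] M [1.153 0.819 0.382]
```

The torque has sat flat at about 0.39 for the last 10°, so the clutch is slipping and well short of locking. I stop, hold, release and rise.

Emit:
apply_moves(increments=[0, 0, 0, 0, 0, 0, 0, 0, 0, 0, 0, 0])

```text
t: 15.0
position: [0.5548, -0.0379, 0.1109]
orientation: [-179.9, 0.2, -5.6]
wrist_force: [-4.1, 5.2, 11.7]
gripper_width: 0.0108
grasp_force: 61.1
```

Emit:
apply_moves(increments=[0, 0, 0, 0, 0, 0, 0, 0, 0, 0, 0, 0, 0, 0, 0, 0, 0, 0, 0, 0, 0, 0, 0, 0, 0, 0, 0, 0, 0, 0, 0, 0, 0, 0, 0, 0], jaw=0.4)

```text
t: 15.6
position: [0.5562, -0.0407, 0.1102]
orientation: [180.0, 0.0, -5.8]
wrist_force: [0.8, 0.6, 0.2]
gripper_width: 0.0514
grasp_force: 0.0
```

Emit:
apply_moves(increments=[0, 0, 1, 0, 0, 0, 0, 0, 2, 0, 0, 0, 0, 0, 3, 0, 0, 0, 0, 0, 3, 0, 0, 0, 0, 0, 3, 0, 0, 0, 0, 0, 3, 0, 0, 0, -2, 0, 0, 0, 0, 0, -3, 0, 0, 0, 0, 0, -3, 0, 0, 0, 0, 0, 0, 0, 0, 0, 0, 0])

```text
t: 16.6
position: [0.4715, -0.041, 0.2608]
orientation: [180.0, 0.3, -5.8]
wrist_force: [-0.1, -0.4, -0.4]
gripper_width: 0.0509
grasp_force: 0.0
```

```bash
python3 - <<'E'
from h import *
a=snap('wrist','w4')['frame'];b=snap('side','d4')['frame'][145:275,290:420]
import cv2
im=np.hstack([cv2.resize(a,(400,250)),cv2.resize(b,(250,250))])
cv2.imwrite('pics/z4.png',cv2.convertScaleAbs(im[:,:,::-1],alpha=1.5)); print(get_state()['wrist_force'],get_state()['gripper_width'])
E
```

```text
[-0.18538509  0.46790144  0.43177824] 0.051371085386218616
```

View pics/z4.png

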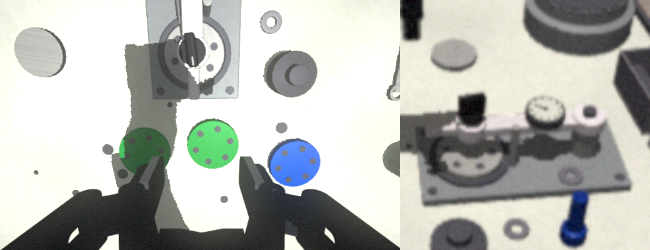

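The arm lies along the slab against the stop pin, with the cap over the plate centre (wrist picture, about (192,50)). The gripper is clear and nothing else has moved, so I hand in.

```bash
python3 -c "
from cell import *
print(job_done())"
```

```text
the job is handed in; nothing more can be done
None
```

I handed the job in; no verdict came back. The arm is against its stop, the cap was turned until the torque levelled off at about 0.39 N m (the clutch slipping), and the gripper has let go and is clear. The foot force is inferred from that torque, not measured.

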